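# Stock the condiment caddy at a flatbread stall

## Task

Get the stall's condiments ready: stand the red sauce bottle in the red cup of the wire caddy, the yellow sauce bottle in the yellow cup and the steel spice shaker in the grey cup, each set down upright, not dropped in. Feed the gold-lidded honey pack from the table, lid up, into the top of the aluminium pack dispenser, so that it comes to lie flat on the pack already in there. The orange spray bottle of cleaner and the blue matchbox do not belong with the food: leave them where they are.

Things in the scene. Friction and masses are not known exactly. Their poses are not given: they have to be found in the camera images.
- red_bottle: Red squeeze bottle for sauce, standing upright: a round body 54 mm in diameter, straight up to 108 mm, then a shoulder and a pointed red nozzle to 145 mm total. 0.2 to 0.4 kg, rigid. Origin: centre of its underside; z along its axis, up.
- yellow_bottle: Yellow squeeze bottle for sauce, same shape, size and mass as the red one. Origin: centre of its underside; z along its axis, up.
- shaker: Steel spice shaker with a perforated top, standing upright: a plain cylinder 52 mm in diameter (53 mm at the top rim, 83 to 93 mm up), 100 mm tall, about 0.2 kg. Origin: centre of its underside; z up.
- honey_pack: Honey portion pack lying loose on the table: a white rounded rectangular tub with a gold foil lid on top, 40 mm along its own x, 58 mm along its own y, 20 mm high, about 40 g, rigid. Grip it across its 40 mm width. Origin: centre of its underside; z up. A half turn makes no difference. (Its twin already sits in the dispenser.)
- red_cup: Red round cup fixed in the caddy, for the red bottle. Open top: inside diameter 66 mm at the floor, 70 mm at the rim; outside 78 mm; 45 mm high; flat inner floor 4 mm above its origin. Origin: centre of its underside (4 mm above the table), z up; y runs along the row of three cups, x across it: gripping across the row (along x) keeps fingers clear of the neighbours.
- yellow_cup: Yellow round cup fixed in the caddy, for the yellow bottle; shape, origin and axes as the red cup. The three cups stand in one row, 86 mm apart, in any order, on a fixed steel wire caddy 98 by 268 mm whose side wires are lower than the cup rims; at each end of the row, 133 mm from its middle, is a wire handle 53 mm high.
- grey_cup: Grey round cup fixed in the caddy, for the shaker; shape, size, origin and axes as the red cup.
- pack_chute: Aluminium gravity pack dispenser, fixed: two facing upright C-channels. Shaft 50 mm (its x) by 68 mm (y), walls to 96 mm, flared mouth to 112 mm. It holds one loose honey pack, whose top is 26 mm above the origin. A 38 mm wide slot down the front (-x) and the back (+x) admits fingers holding a pack across x; a pack let go falls. Its 58 mm side goes along y. Origin: foot's underside centre; z up.
- spray_bottle: Trigger spray bottle of cleaner, orange body 58 mm in diameter, black trigger head reaching 46 mm to its own -x, 144 mm tall, standing. Not food: leave it. Origin: centre of its underside.
- matchbox: Blue matchbox lying flat, 38 by 56 by 18 mm (x, y, z), with a yellow label. Not food: leave it. Origin: centre of its underside.

How it is judged:
By the outcome, as a careful person would: the job done as asked, in the order asked, and still so for the second after the job is handed in, with the robot touching nothing.
It also fails if it takes over 109 s, if anything falls off the work surface, if the arm or the gripper's body presses on something with over 40 N, if the wrist force passes 120 N, or if a joint passes its speed limit or range.

## Robot

A 6-joint arm with a two-finger parallel gripper is mounted at the origin on the work surface. World frame = base frame: x ahead of the robot, y to its left, z up, the work surface at z = 0. Lengths are in mm, angles in degrees, forces in N, time in s.
With the tool pointing down it reaches from about 300 to 850 mm from the base axis. Payload 4.2 kg.
Tool frame: the origin (TCP) lies at the very end of the fingers, on their centre line; the grasp point (between the pads) lies 19 mm behind it (env.grasp_offset is the distance from the TCP to the grasp point, in mm); z points along the fingers, y is the line along which they close (so a half turn about z gives the same grasp; the last joint's range is limited). The gripper opens to 91 mm and grips with 3 to 60 N. Pads are 32 mm wide; open, the fingers measure 118 mm over their backs; the gripper's body (76 mm by 178 mm) begins 60 mm behind the grasp point.
Start: joints at [74.026, 18.312, 89.639, -0, 72.044, -1.146], TCP at [147.156, 555.867, 213.976] pointing down, gripper open.
Joint ranges: [-177.97, 177.97], [-48.28, 115.42], [12.27, 149.76], [-77.06, 257.06], [2.81, 150.46], [-146.56, 146.56]. Speed limits (degrees/s): [147.25, 147.25, 180, 180, 180, 180].

## Interface

Orientations are given as [roll, pitch, yaw] about the fixed x, y, z axes, in that order (R = Rz(yaw) Ry(pitch) Rx(roll)).
In Python, from workcell import env gives the robot as it stands. The module is installed in compiled form; this text tells all that it offers.
- The arm moves only by the tool send_rows, never from a script. Its argument "motion" is a list of rows, each an object of numbers: "tx", "ty", "tz": the shift along the tool's x, y, z in units of 500 mm (1.0 is 500 mm); "rx", "ry", "rz": the turn, a rotation vector about the tool's x, y, z in units of 30 degrees (1.0 is 30 degrees); "gripper": the closure, from -1 (fully open) to 1 (shut). In form: [{"tx": .., "ty": .., "tz": .., "rx": .., "ry": .., "rz": .., "gripper": ..}, ...]. A call has 1 to 12 rows; each row shifts and turns the commanded pose from where the row before left it, along the tool's axes as they then stand; what a row does not reach is not made up. A row lasts 1/8 s, in which the tool goes at most 62.5 mm and 10.7 degrees, less where a joint would pass 70% of its speed; a pose out of reach is approached as far as the arm can. A call with a number of a shift or a turn outside -1 to 1 is refused whole. A call with a gripper value outside its range is refused whole. The fingers move at their own pace and stop on an object; "grip_force" is the grip in N (left out, the last holds). Time passes only in rows, so rows that do not move let the fingers close. It gives the time, the measured TCP pose, the force, the opening and the grip force at its end, in the units of the state.
- env.state(): the state, without advancing time (a new reading comes with each control period).
- env.grab_frame(name): name is "scene" or "top"; returns a dict with "frame" (420x560x3 uint8, red, green, blue), "vertical_fov" (degrees; the focal length in pixels is half the picture's height over the tangent of half this angle, whatever the lens; pixels are square), "cx", "cy" (the principal point, pixels), "rvec" (rotation vector, rad) and "tvec" (3), from world to camera coordinates, as OpenCV has them. Camera axes: x right, y down, z forward; pixel columns grow to the right and rows downward; lengths in mm; the calibration is good to about 2 mm. A picture is of the moment at which its call begins. There is no depth.
- env.job_done(): hands the job in; it is judged then, once.
The state is a dict: "time_s": time; "qpos": joint angles; "qvel": joint speeds; "effort": joint torques, N m; "ee_pos": TCP position; "ee_rot": TCP orientation; "force": force on the tool from outside, world axes, zero at the start; "torque": the same for the moment, N m; "gripper_width": finger opening in mm; "gripper_force": force on a finger pad.
Only numpy, scipy, OpenCV 4.12 (cv2) and the standard library are available. Lean on these libraries where they do the work, as an engineer would, in place of code of your own. Each camera call takes 0.05 s, during which the arm holds its last target. There are 200 camera calls.

## Working session

There is one attempt and no reset: what is moved stays moved. The work goes in short steps, Python scripts to look and compute and a tool call to move; the robot and the scene stay as the last step left them, time stands still between calls to the robot, and variables do not carry over. Pictures are saved under pics/ and viewed, at most 14 in all, crops included, and the job is handed in when it is done.

Besides the shell and the picture viewer there is one more tool, called after "Call:" as name(argument=value, ...) on one line, values as JSON. send_rows: Moves the arm, as the interface text tells. Shifts and turns lie within -1 to 1; 1 stands for 500 mm of shift or 30 degrees of turn. Its arguments: {"type":"object","properties":{"motion":{"type":"array"},"grip_force":{"type":"number"}},"required":["motion"]}

```bash
mkdir -p pics; cat > h.py <<'E'
import numpy as np, cv2
from workcell import env
def grab(name,fn=None):
    d=env.grab_frame(name); f=np.ascontiguousarray(d["frame"][:,:,::-1])
    if fn: cv2.imwrite("pics/"+fn,f)
    fl=210/np.tan(np.radians(d["vertical_fov"])/2)
    K=np.array([[fl,0,d["cx"]],[0,fl,d["cy"]],[0,0,1.]])
    return f,K,np.array(d["rvec"],float).ravel(),np.array(d["tvec"],float).ravel()
def ray(K,r,t,u,v,z):
    R=cv2.Rodrigues(r)[0]; c=-R.T@t; dd=R.T@np.linalg.inv(K)@[u,v,1]
    return c+dd*(z-c[2])/dd[2]
def proj(K,r,t,p): return cv2.projectPoints(np.array(p,float).reshape(-1,3),r,t,K,None)[0].reshape(-1,2)
E
python3 - <<'E'
from h import *
for n in("top","scene"):
    f,K,r,t=grab(n,n+"0.png"); R=cv2.Rodrigues(r)[0]; print(n,K[0,0],K[:2,2],-R.T@t,R.round(2).tolist())
    np.savez(n+"0.npz",f=f,K=K,r=r,t=t)
print(env.state())
E
```

```text
top 460.1603332722264 [284.46763786 212.44138749] [ 386.93860469   13.31571296 1284.24132156] [[0.03, -1.0, 0.02], [-0.99, -0.03, -0.1], [0.1, -0.01, -1.0]]
scene 423.8156556411338 [275.94594467 213.49310104] [1182.42742987  348.32362629  693.30570988] [[-0.45, 0.9, -0.0], [0.59, 0.29, -0.75], [-0.67, -0.33, -0.66]]
{'time_s': 0.1, 'qpos': array([ 7.40246974e+01,  1.83468474e+01,  8.97002258e+01,  4.87669216e-04,
        7.20449745e+01, -1.14597499e+00]), 'qvel': array([-0.03819023, -0.04672127,  0.01919704,  0.02640747, -0.01284561,
        0.02192894]), 'effort': array([-7.87155932e-04, -4.13332164e+01, -2.32507038e+01,  7.28370063e-02,
        4.22522484e-02, -6.74270564e-05]), 'ee_pos': array([147.03467566, 555.40048919, 213.21021549]), 'ee_rot': array([-1.79907980e+02, -2.30450901e-03,  1.65170520e+02]), 'force': array([-0.61524916, -0.20527209, -0.48842881]), 'torque': array([-0.02793325, -0.010684  , -0.01881495]), 'gripper_force': 0.0, 'gripper_width': 91.06905624193689}
```

View pics/top0.png

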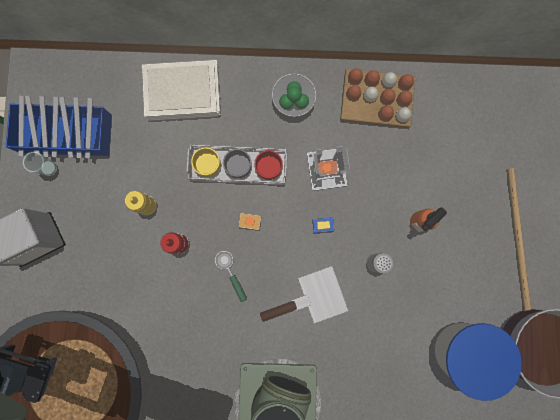

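View pics/scene0.png

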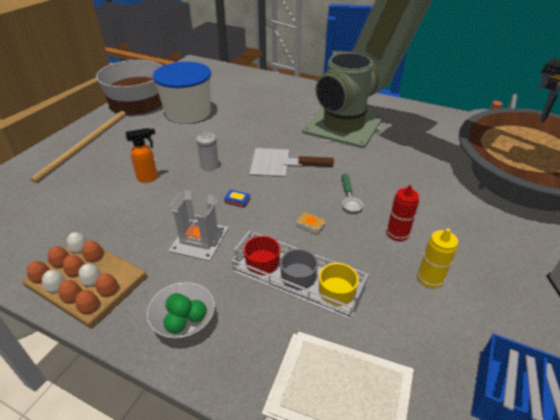

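The top view shows yellow, grey and red cups at (206,162), (237,164), (268,164), and the dispenser at (327,168). The yellow bottle is at about (135,202), red bottle (172,243), shaker (382,264), honey pack (250,222) and matchbox (323,226). Next are enlarged crops.

```bash
python3 - <<'E'
from h import *
f=cv2.imread("pics/top0.png")
cv2.imwrite("pics/c1.png",cv2.resize(f[140:260,115:275],None,fx=5,fy=5,interpolation=cv2.INTER_CUBIC))
cv2.imwrite("pics/c2.png",cv2.resize(f[140:280,250:410],None,fx=4,fy=4,interpolation=cv2.INTER_CUBIC))
E
```

```text
(no output)
```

View pics/c1.png

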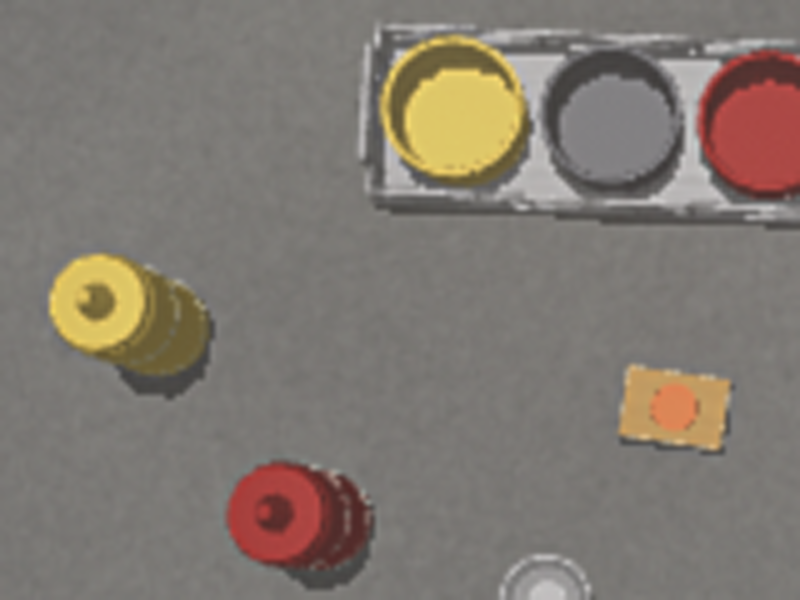

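View pics/c2.png

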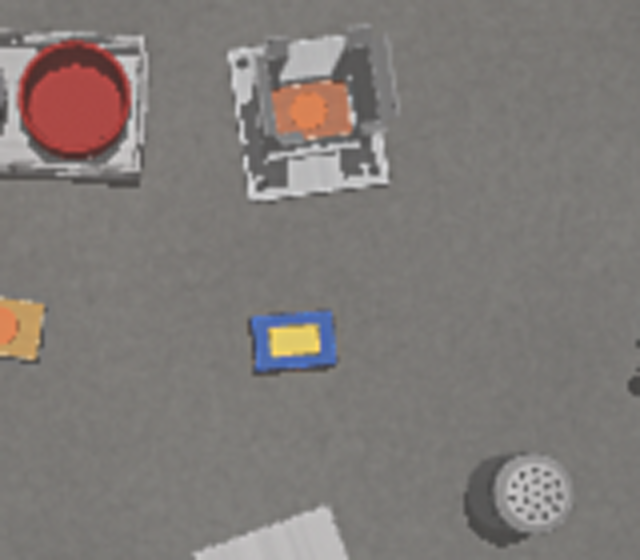

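The enlarged crops (c1 at 5x, c2 at 4x) give these centres:

| Thing | Crop | Pixel |
|---|---|---|
| Yellow bottle shoulder | c1 | (98,303) |
| Red bottle shoulder | c1 | (277,514) |
| Yellow cup rim | c1 | (453,109) |
| Grey cup rim | c1 | (613,118) |
| Honey pack | c1 | (676,408) |
| Red cup rim | c2 | (75,99) |
| Twin pack | c2 | (311,110) |
| Shaker | c2 | (535,493) |

```bash
python3 - <<'E'
from h import *
d=np.load("top0.npz"); K,r,t=d["K"],d["r"],d["t"]
f1=lambda x,y:((x+.5)/5-.5+115,(y+.5)/5-.5+140)
f2=lambda x,y:((x+.5)/4-.5+250,(y+.5)/4-.5+140)
P={}
for n,uv,z in [("yb",f1(98,303),108),("ybtip",f1(97,298),145),("rb",f1(277,514),108),("rbtip",f1(275,511),145),("yc",f1(453,109),49),("gc",f1(613,118),49),("rc",f2(75,99),49),("sh",f2(535,493),100)]:
    P[n]=ray(K,r,t,*uv,z); print(n,P[n].round(1))
row=P["rc"]-P["yc"]; print("row",np.linalg.norm(row),np.degrees(np.arctan2(row[1],row[0])), (P["rc"]+P["yc"])/2)
def rect(q,z,n):
    w=np.array([ray(K,r,t,*a,z)[:2] for a in q]); c,s,a=cv2.minAreaRect(w.astype(np.float32)); 
    print(n,w.mean(0).round(1),[round(float(np.linalg.norm(w[i]-w[i-1])),1) for i in range(4)],[round(float(np.degrees(np.arctan2(*(w[i]-w[i-1])[::-1]))),1) for i in range(4)])
rect([f1(*p) for p in [(632,367),(731,378),(719,451),(621,438)]],18,"honey")
rect([f2(*p) for p in [(271,90),(350,80),(353,133),(275,138)]],26,"twin")
rect([f2(*p) for p in [(230,50),(250,200),(387,183)]],2,"foot3")
d=np.load("scene0.npz");f=cv2.imread("pics/scene0.png")
K,r,t=d["K"],d["r"],d["t"]
for n,z in [("yb",108),("rb",108),("yc",49),("gc",49),("rc",49),("sh",100)]:
    rad=39 if n[1]=='c' else 26.5
    for zz in ([z] if n[1]=='c' else [z,0]):
        a=np.linspace(0,6.28,60); q=np.c_[P[n][0]+rad*np.cos(a),P[n][1]+rad*np.sin(a),np.full(60,zz)]
        for p in proj(K,r,t,q): f[int(round(p[1])),int(round(p[0]))]=(255,255,0)
cv2.imwrite("pics/ov.png",cv2.resize(f[110:320,130:470],None,fx=2.35,fy=2.35,interpolation=cv2.INTER_NEAREST))
E
```

```text
yb [522.5 382.4 108. ]
ybtip [520.7 371.5 145. ]
rb [417.5 285.3 108. ]
rbtip [418.  277.8 145. ]
yc [641.6 215.6  49. ]
gc [639.5 128.5  49. ]
rc [639.1  43.7  49. ]
sh [ 381.8 -261.1  100. ]
row 171.91235351021044 -90.8311394599928 [640.317573   129.62569211  49.        ]
honey [484.5  90.4] [39.7, 55.0, 40.9, 54.4] [-6.5, -94.6, 172.7, 84.2]
twin [ 641.3 -120.7] [33.9, 55.6, 37.4, 54.4] [6.0, -80.8, -175.7, 95.6]Traceback (most recent call last):
  File "<stdin>", line 14, in <module>
  File "<stdin>", line 11, in rect
IndexError: index 3 is out of bounds for axis 0 with size 3
```

```bash
cat > ov.py <<'E'
from h import *
def circ(x,y,z,R): a=np.linspace(0,6.28,90); return np.c_[x+R*np.cos(a),y+R*np.sin(a),np.full(90,z)]
P=[(522.5,382.4,27,(0,108)),(417.5,285.3,27,(0,108)),(522.5,382.4,2,(145,)),(417.5,285.3,2,(145,)),(641.6,215.6,39,(49,)),(639.5,128.5,39,(49,)),(639.1,43.7,39,(49,)),(381.8,-261.1,26.5,(0,100))]
def box(cx,cy,a,w,l,z):
    a=np.radians(a); e=np.array([np.cos(a),np.sin(a)]); n=np.array([-e[1],e[0]]); s=np.linspace(-1,1,30)
    q=[np.array([cx,cy])+u*e*w/2+v*n*l/2 for k in s for u,v in((k,1),(k,-1),(1,k),(-1,k))]
    return np.c_[q,np.full(len(q),z)]
def draw(v,crop,k,fn,items):
    d=np.load(v+"0.npz"); f=d["f"]; x0,y0,x1,y1=crop
    g=cv2.resize(f[y0:y1,x0:x1],None,fx=k,fy=k,interpolation=cv2.INTER_CUBIC)
    for q in items:
        for u,w in proj(d["K"],d["r"],d["t"],q):
            u=int((u+.5-x0)*k);w=int((w+.5-y0)*k)
            if 0<=w<g.shape[0] and 0<=u<g.shape[1]: g[w,u]=(255,255,0)
    cv2.imwrite("pics/"+fn,g); return g
E
python3 - <<'E'
from ov import *
it=[circ(x,y,z,R) for x,y,R,zs in P for z in zs]+[box(484.5,90.4,-5.5,40,58,18),box(641,-121,6,50,68,96),box(641,-121,6,40,58,26)]
a=draw("scene",(130,120,260,260),3,"a.png",it); b=draw("scene",(340,160,470,300),3,"b.png",it)
c=draw("top",(120,185,190,260),5,"d.png",it); e=draw("top",(300,140,400,280),3,"e.png",it)
H=np.zeros((420,790,3),np.uint8); H[:,:390]=a; H[:,395:785]=b; cv2.imwrite("pics/ov1.png",H)
H=np.zeros((420,660,3),np.uint8); H[:375,:350]=c; H[:,355:655]=e; cv2.imwrite("pics/ov2.png",H)
E
python3 -c "
import cv2
for n in('ov1','ov2'):
    p='pics/%s.png'%n; i=cv2.imread(p); cv2.imwrite(p,i[:,:,::-1])"
```

```text
(no output)
```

View pics/ov1.png

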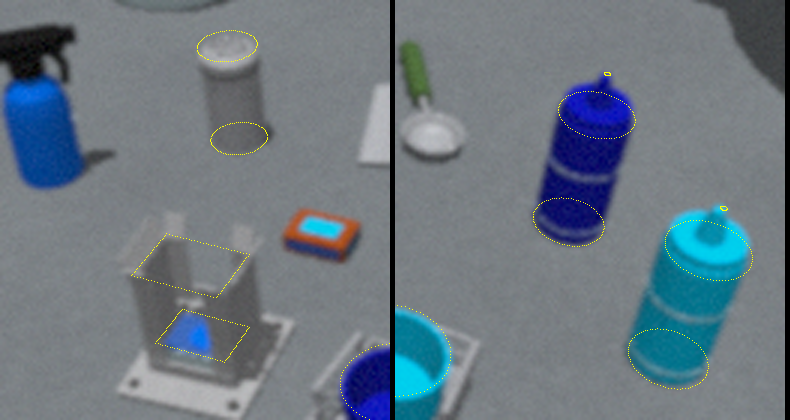

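View pics/ov2.png

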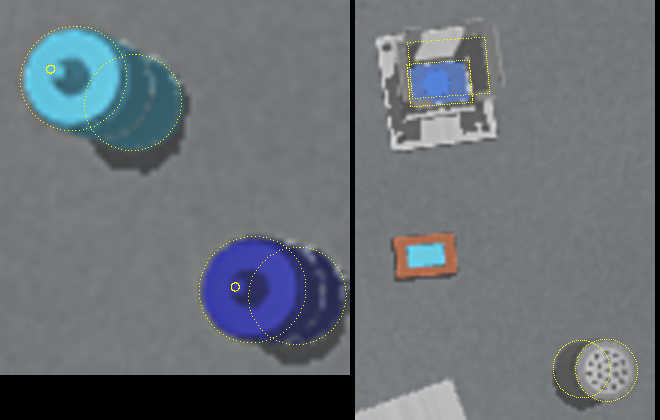

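```bash
python3 - <<'E'
from h import *
d=np.load("top0.npz"); s=np.load("scene0.npz")
f2=lambda x,y:((x+.5)/4-.5+250,(y+.5)/4-.5+140)
g=lambda x,y:((x+.5)/3-.5+130,(y+.5)/3-.5+120)
for D,q in((d,[f2(*p) for p in((230,50),(250,200),(387,183))]),(s,[g(*p) for p in((293,320),(235,415),(118,390))])):
    w=np.array([ray(D["K"],D["r"],D["t"],*p,5)[:2] for p in q]); e=np.diff(w,axis=0)
    print(w.round(1).tolist(),(w[0]+w[2])/2,np.linalg.norm(e,axis=1),np.degrees(np.arctan2(e[:,1],e[:,0])))
f=d["f"][:,:,::-1]; a=cv2.resize(f[142:195,300:356],None,fx=7,fy=7,interpolation=cv2.INTER_CUBIC)
f=s["f"][:,:,::-1]; b=cv2.resize(f[185:258,165:232],None,fx=5.6,fy=5.6,interpolation=cv2.INTER_CUBIC)
H=np.zeros((420,790,3),np.uint8); H[:a.shape[0],:a.shape[1]]=a; H[:b.shape[0],400:400+b.shape[1]]=b[:420]; cv2.imwrite("pics/ch.png",H)
E
```

```text
[[686.9, -63.7], [580.1, -80.5], [595.3, -176.7]] [ 641.12875951 -120.21478526] [108.07816925  97.43509423] [-171.09076888  -81.02159018]
[[578.3, -81.2], [683.9, -66.3], [701.5, -158.3]] [ 639.91123771 -119.75795468] [106.67871646  93.68911385] [  8.02750359 -79.17848033]
```

View pics/ch.png

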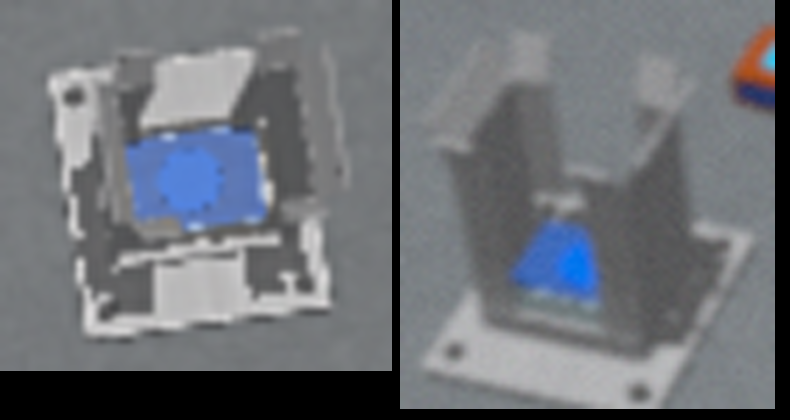

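The foot plate gives the dispenser at (640.5,-120), with its x axis turned 8.5°, and both views agree. The bottle and cup overlays fit. I'm turning the tool to yaw 90 (tool x = world y, tool y = world x) and starting toward the red bottle.

Call:
send_rows(motion=[{"rz": 0.313, "gripper": -1}, {"rz": 0.313}, {"rz": 0.313}, {"rz": 0.313}, {"rz": 0.313}, {"rz": 0.313}, {"rz": 0.314}, {"rz": 0.314}, {"tx": -0.068, "ty": 0.0675}, {"tx": -0.068, "ty": 0.0675}, {"tx": -0.068, "ty": 0.0675}, {"tx": -0.068, "ty": 0.0675}], grip_force=20)

```text
invalid input at $.motion[0]: expected keys tx, ty, tz, rx, ry, rz, gripper
```

Call:
send_rows(motion=[{"tx": 0, "ty": 0, "tz": 0, "rx": 0, "ry": 0, "rz": 0.313, "gripper": -1}, {"tx": 0, "ty": 0, "tz": 0, "rx": 0, "ry": 0, "rz": 0.313, "gripper": -1}, {"tx": 0, "ty": 0, "tz": 0, "rx": 0, "ry": 0, "rz": 0.313, "gripper": -1}, {"tx": 0, "ty": 0, "tz": 0, "rx": 0, "ry": 0, "rz": 0.313, "gripper": -1}, {"tx": 0, "ty": 0, "tz": 0, "rx": 0, "ry": 0, "rz": 0.313, "gripper": -1}, {"tx": 0, "ty": 0, "tz": 0, "rx": 0, "ry": 0, "rz": 0.313, "gripper": -1}, {"tx": 0, "ty": 0, "tz": 0, "rx": 0, "ry": 0, "rz": 0.314, "gripper": -1}, {"tx": 0, "ty": 0, "tz": 0, "rx": 0, "ry": 0, "rz": 0.314, "gripper": -1}, {"tx": -0.068, "ty": 0.0675, "tz": 0, "rx": 0, "ry": 0, "rz": 0, "gripper": -1}, {"tx": -0.068, "ty": 0.0675, "tz": 0, "rx": 0, "ry": 0, "rz": 0, "gripper": -1}, {"tx": -0.068, "ty": 0.0675, "tz": 0, "rx": 0, "ry": 0, "rz": 0, "gripper": -1}, {"tx": -0.068, "ty": 0.0675, "tz": 0, "rx": 0, "ry": 0, "rz": 0, "gripper": -1}], grip_force=20)

```text
time_s: 1.6
ee_pos: [282.9, 418.5, 213.6]
ee_rot: [-180.0, 0.0, 90.0]
force: [0.6, 0.3, 0.5]
gripper_width: 91.1
gripper_force: 0.0
```

Call:
send_rows(motion=[{"tx": -0.0675, "ty": 0.067, "tz": 0, "rx": 0, "ry": 0, "rz": 0, "gripper": -1}, {"tx": -0.0675, "ty": 0.067, "tz": 0, "rx": 0, "ry": 0, "rz": 0, "gripper": -1}, {"tx": -0.0675, "ty": 0.067, "tz": 0, "rx": 0, "ry": 0, "rz": 0, "gripper": -1}, {"tx": -0.0675, "ty": 0.067, "tz": 0, "rx": 0, "ry": 0, "rz": 0, "gripper": -1}, {"tx": 0, "ty": 0, "tz": 0, "rx": 0, "ry": 0, "rz": 0, "gripper": -1}, {"tx": 0, "ty": 0, "tz": 0.057, "rx": 0, "ry": 0, "rz": 0, "gripper": -1}, {"tx": 0, "ty": 0, "tz": 0.057, "rx": 0, "ry": 0, "rz": 0, "gripper": -1}, {"tx": 0, "ty": 0, "tz": 0.057, "rx": 0, "ry": 0, "rz": 0, "gripper": -1}, {"tx": 0, "ty": 0, "tz": 0.057, "rx": 0, "ry": 0, "rz": 0, "gripper": -1}, {"tx": 0, "ty": 0, "tz": 0.057, "rx": 0, "ry": 0, "rz": 0, "gripper": -1}, {"tx": 0, "ty": 0, "tz": 0, "rx": 0, "ry": 0, "rz": 0, "gripper": -1}, {"tx": 0, "ty": 0, "tz": 0, "rx": 0, "ry": 0, "rz": 0, "gripper": -1}])

```text
time_s: 3.1
ee_pos: [416.3, 285.6, 72.3]
ee_rot: [179.9, -0.1, 90.0]
force: [0.7, -0.1, -0.3]
gripper_width: 91.0
gripper_force: 0.0
```

Call:
send_rows(motion=[{"tx": -0.004, "ty": 0, "tz": 0, "rx": 0, "ry": 0, "rz": 0, "gripper": 1}, {"tx": 0, "ty": 0, "tz": 0, "rx": 0, "ry": 0, "rz": 0, "gripper": 1}, {"tx": 0, "ty": 0, "tz": 0, "rx": 0, "ry": 0, "rz": 0, "gripper": 1}, {"tx": 0, "ty": 0, "tz": 0, "rx": 0, "ry": 0, "rz": 0, "gripper": 1}, {"tx": 0, "ty": 0, "tz": 0, "rx": 0, "ry": 0, "rz": 0, "gripper": 1}, {"tx": 0, "ty": 0, "tz": 0, "rx": 0, "ry": 0, "rz": 0, "gripper": 1}])

```text
time_s: 3.85
ee_pos: [416.6, 283.0, 71.7]
ee_rot: [179.9, -0.0, 90.0]
force: [0.8, 1.0, 1.7]
gripper_width: 53.5
gripper_force: 20.0
```

Call:
send_rows(motion=[{"tx": 0, "ty": 0, "tz": -0.04, "rx": 0, "ry": 0, "rz": 0, "gripper": 1}, {"tx": 0, "ty": 0, "tz": -0.07, "rx": 0, "ry": 0, "rz": 0, "gripper": 1}, {"tx": 0, "ty": 0, "tz": -0.07, "rx": 0, "ry": 0, "rz": 0, "gripper": 1}, {"tx": -0.03, "ty": 0.0276, "tz": 0, "rx": 0, "ry": 0, "rz": 0, "gripper": 1}, {"tx": -0.06, "ty": 0.056, "tz": 0, "rx": 0, "ry": 0, "rz": 0, "gripper": 1}, {"tx": -0.07, "ty": 0.065, "tz": 0, "rx": 0, "ry": 0, "rz": 0, "gripper": 1}, {"tx": -0.07, "ty": 0.065, "tz": 0, "rx": 0, "ry": 0, "rz": 0, "gripper": 1}, {"tx": -0.07, "ty": 0.065, "tz": 0, "rx": 0, "ry": 0, "rz": 0, "gripper": 1}, {"tx": -0.07, "ty": 0.065, "tz": 0, "rx": 0, "ry": 0, "rz": 0, "gripper": 1}, {"tx": -0.07, "ty": 0.065, "tz": 0, "rx": 0, "ry": 0, "rz": 0, "gripper": 1}, {"tx": -0.0386, "ty": 0.0364, "tz": 0, "rx": 0, "ry": 0, "rz": 0, "gripper": 1}, {"tx": 0, "ty": 0, "tz": 0, "rx": 0, "ry": 0, "rz": 0, "gripper": 1}])

```text
time_s: 5.35
ee_pos: [638.8, 42.0, 159.9]
ee_rot: [-179.9, -0.0, 89.8]
force: [-0.4, 0.1, -2.6]
gripper_width: 53.6
gripper_force: 19.9
```

Call:
send_rows(motion=[{"tx": 0.002, "ty": 0.001, "tz": 0.04, "rx": 0, "ry": 0, "rz": 0, "gripper": 1}, {"tx": 0, "ty": 0, "tz": 0.05, "rx": 0, "ry": 0, "rz": 0, "gripper": 1}, {"tx": 0, "ty": 0, "tz": 0.03, "rx": 0, "ry": 0, "rz": 0, "gripper": 1}, {"tx": 0, "ty": 0, "tz": 0.02, "rx": 0, "ry": 0, "rz": 0, "gripper": 1}, {"tx": 0, "ty": 0, "tz": 0.01, "rx": 0, "ry": 0, "rz": 0, "gripper": 1}, {"tx": 0, "ty": 0, "tz": 0.004, "rx": 0, "ry": 0, "rz": 0, "gripper": 1}, {"tx": 0, "ty": 0, "tz": 0, "rx": 0, "ry": 0, "rz": 0, "gripper": 1}, {"tx": 0, "ty": 0, "tz": 0, "rx": 0, "ry": 0, "rz": 0, "gripper": 1}])

```text
time_s: 6.35
ee_pos: [639.4, 44.5, 85.0]
ee_rot: [179.9, -0.0, 90.0]
force: [0.2, -0.6, -1.9]
gripper_width: 53.9
gripper_force: 19.9
```

```bash
python3 - <<'E'
from h import *
f,*_=grab("scene"); cv2.imwrite("pics/s1.png",cv2.resize(f[140:310,180:380],None,fx=3.2,fy=3.2,interpolation=cv2.INTER_CUBIC)); print(env.state()["ee_pos"],env.state()["force"])
E
```

```text
[639.3691987   44.48382901  84.92767321] [ 0.77285831  0.11503884 -1.93138541]
```

View pics/s1.png

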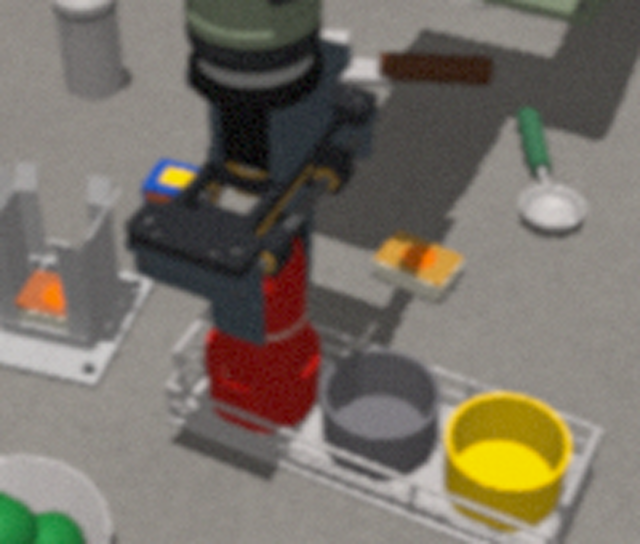

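The bottle has entered the red cup, at crop pixel (262,370), with no contact force. Its base is still about 5 mm above the cup floor, so I'm lowering it gently and releasing.

Call:
send_rows(motion=[{"tx": 0, "ty": 0, "tz": 0.005, "rx": 0, "ry": 0, "rz": 0, "gripper": 1}, {"tx": 0, "ty": 0, "tz": 0.003, "rx": 0, "ry": 0, "rz": 0, "gripper": 1}, {"tx": 0, "ty": 0, "tz": 0.002, "rx": 0, "ry": 0, "rz": 0, "gripper": 1}, {"tx": 0, "ty": 0, "tz": 0, "rx": 0, "ry": 0, "rz": 0, "gripper": 1}, {"tx": 0, "ty": 0, "tz": 0, "rx": 0, "ry": 0, "rz": 0, "gripper": 1}])

```text
time_s: 7.02
ee_pos: [639.1, 44.5, 79.7]
ee_rot: [180.0, -0.0, 90.0]
force: [-0.7, 1.0, 0.9]
gripper_width: 53.6
gripper_force: 19.9
```

Call:
send_rows(motion=[{"tx": 0, "ty": 0, "tz": 0.001, "rx": 0, "ry": 0, "rz": 0, "gripper": 1}, {"tx": 0, "ty": 0, "tz": 0, "rx": 0, "ry": 0, "rz": 0, "gripper": -1}, {"tx": 0, "ty": 0, "tz": 0, "rx": 0, "ry": 0, "rz": 0, "gripper": -1}, {"tx": 0, "ty": 0, "tz": 0, "rx": 0, "ry": 0, "rz": 0, "gripper": -1}, {"tx": 0, "ty": 0, "tz": 0, "rx": 0, "ry": 0, "rz": 0, "gripper": -1}, {"tx": 0, "ty": 0, "tz": 0, "rx": 0, "ry": 0, "rz": 0, "gripper": -1}, {"tx": 0, "ty": 0, "tz": -0.03, "rx": 0, "ry": 0, "rz": 0, "gripper": -1}, {"tx": 0, "ty": 0, "tz": -0.06, "rx": 0, "ry": 0, "rz": 0, "gripper": -1}, {"tx": 0, "ty": 0, "tz": -0.08, "rx": 0, "ry": 0, "rz": 0, "gripper": -1}, {"tx": 0, "ty": 0, "tz": -0.06, "rx": 0, "ry": 0, "rz": 0, "gripper": -1}, {"tx": 0, "ty": 0, "tz": 0, "rx": 0, "ry": 0, "rz": 0, "gripper": -1}])

```text
time_s: 8.4
ee_pos: [640.9, 44.6, 197.9]
ee_rot: [179.6, -0.0, 90.0]
force: [-0.2, 0.1, -0.6]
gripper_width: 90.9
gripper_force: 0.0
```

Call:
send_rows(motion=[{"tx": 0.084, "ty": -0.03, "tz": 0, "rx": 0, "ry": 0, "rz": 0, "gripper": -1}, {"tx": 0.084, "ty": -0.03, "tz": 0, "rx": 0, "ry": 0, "rz": 0, "gripper": -1}, {"tx": 0.084, "ty": -0.03, "tz": 0, "rx": 0, "ry": 0, "rz": 0, "gripper": -1}, {"tx": 0.084, "ty": -0.03, "tz": 0, "rx": 0, "ry": 0, "rz": 0, "gripper": -1}, {"tx": 0.084, "ty": -0.03, "tz": 0, "rx": 0, "ry": 0, "rz": 0, "gripper": -1}, {"tx": 0.084, "ty": -0.03, "tz": 0, "rx": 0, "ry": 0, "rz": 0, "gripper": -1}, {"tx": 0.084, "ty": -0.03, "tz": 0, "rx": 0, "ry": 0, "rz": 0, "gripper": -1}, {"tx": 0.084, "ty": -0.028, "tz": 0, "rx": 0, "ry": 0, "rz": 0, "gripper": -1}, {"tx": 0, "ty": 0, "tz": 0, "rx": 0, "ry": 0, "rz": 0, "gripper": -1}, {"tx": 0, "ty": 0, "tz": 0, "rx": 0, "ry": 0, "rz": 0, "gripper": -1}])

```text
time_s: 9.65
ee_pos: [519.8, 379.9, 193.1]
ee_rot: [-179.9, 0.1, 90.0]
force: [0.5, -0.3, -0.4]
gripper_width: 91.3
gripper_force: 0.0
```

Call:
send_rows(motion=[{"tx": 0, "ty": 0, "tz": 0.05, "rx": 0, "ry": 0, "rz": 0, "gripper": -1}, {"tx": 0, "ty": 0, "tz": 0.06, "rx": 0, "ry": 0, "rz": 0, "gripper": -1}, {"tx": 0, "ty": 0, "tz": 0.06, "rx": 0, "ry": 0, "rz": 0, "gripper": -1}, {"tx": 0, "ty": 0, "tz": 0.06, "rx": 0, "ry": 0, "rz": 0, "gripper": -1}, {"tx": 0, "ty": 0, "tz": 0.022, "rx": 0, "ry": 0, "rz": 0, "gripper": -1}, {"tx": 0, "ty": 0, "tz": 0, "rx": 0, "ry": 0, "rz": 0, "gripper": -1}, {"tx": 0, "ty": 0, "tz": 0, "rx": 0, "ry": 0, "rz": 0, "gripper": -1}])

```text
time_s: 10.52
ee_pos: [521.1, 380.7, 69.3]
ee_rot: [179.9, -0.1, 90.0]
force: [-0.3, 0.2, 0.6]
gripper_width: 91.2
gripper_force: 0.0
```

Call:
send_rows(motion=[{"tx": 0, "ty": 0, "tz": -0.005, "rx": 0, "ry": 0, "rz": 0, "gripper": -1}, {"tx": 0, "ty": 0, "tz": 0, "rx": 0, "ry": 0, "rz": 0, "gripper": 1}, {"tx": 0, "ty": 0, "tz": 0, "rx": 0, "ry": 0, "rz": 0, "gripper": 1}, {"tx": 0, "ty": 0, "tz": 0, "rx": 0, "ry": 0, "rz": 0, "gripper": 1}, {"tx": 0, "ty": 0, "tz": 0, "rx": 0, "ry": 0, "rz": 0, "gripper": 1}, {"tx": 0, "ty": 0, "tz": 0, "rx": 0, "ry": 0, "rz": 0, "gripper": 1}, {"tx": 0, "ty": 0, "tz": 0, "rx": 0, "ry": 0, "rz": 0, "gripper": 1}])

```text
time_s: 11.4
ee_pos: [520.6, 380.7, 70.6]
ee_rot: [179.9, -0.0, 90.0]
force: [2.2, -0.3, -0.3]
gripper_width: 53.8
gripper_force: 20.0
```

Call:
send_rows(motion=[{"tx": 0, "ty": 0, "tz": -0.04, "rx": 0, "ry": 0, "rz": 0, "gripper": 1}, {"tx": 0, "ty": 0, "tz": -0.07, "rx": 0, "ry": 0, "rz": 0, "gripper": 1}, {"tx": 0, "ty": 0, "tz": -0.07, "rx": 0, "ry": 0, "rz": 0, "gripper": 1}, {"tx": -0.03, "ty": 0.022, "tz": 0, "rx": 0, "ry": 0, "rz": 0, "gripper": 1}, {"tx": -0.06, "ty": 0.044, "tz": 0, "rx": 0, "ry": 0, "rz": 0, "gripper": 1}, {"tx": -0.07, "ty": 0.051, "tz": 0, "rx": 0, "ry": 0, "rz": 0, "gripper": 1}, {"tx": -0.07, "ty": 0.051, "tz": 0, "rx": 0, "ry": 0, "rz": 0, "gripper": 1}, {"tx": -0.06, "ty": 0.044, "tz": 0, "rx": 0, "ry": 0, "rz": 0, "gripper": 1}, {"tx": -0.04, "ty": 0.03, "tz": 0, "rx": 0, "ry": 0, "rz": 0, "gripper": 1}, {"tx": 0, "ty": 0, "tz": 0, "rx": 0, "ry": 0, "rz": 0, "gripper": 1}, {"tx": 0, "ty": 0, "tz": 0, "rx": 0, "ry": 0, "rz": 0, "gripper": 1}])

```text
time_s: 12.78
ee_pos: [640.3, 215.8, 159.5]
ee_rot: [-179.9, -0.0, 90.0]
force: [-0.4, 0.4, -4.0]
gripper_width: 53.9
gripper_force: 19.9
```

Call:
send_rows(motion=[{"tx": 0, "ty": 0.002, "tz": 0.04, "rx": 0, "ry": 0, "rz": 0, "gripper": 1}, {"tx": 0, "ty": 0, "tz": 0.05, "rx": 0, "ry": 0, "rz": 0, "gripper": 1}, {"tx": 0, "ty": 0, "tz": 0.03, "rx": 0, "ry": 0, "rz": 0, "gripper": 1}, {"tx": 0, "ty": 0, "tz": 0.02, "rx": 0, "ry": 0, "rz": 0, "gripper": 1}, {"tx": 0, "ty": 0, "tz": 0.01, "rx": 0, "ry": 0, "rz": 0, "gripper": 1}, {"tx": 0, "ty": 0, "tz": 0.004, "rx": 0, "ry": 0, "rz": 0, "gripper": 1}, {"tx": 0, "ty": 0, "tz": 0, "rx": 0, "ry": 0, "rz": 0, "gripper": 1}, {"tx": 0, "ty": 0, "tz": 0, "rx": 0, "ry": 0, "rz": 0, "gripper": 1}])

```text
time_s: 13.78
ee_pos: [642.4, 215.6, 84.1]
ee_rot: [179.9, -0.0, 90.0]
force: [0.1, 0.2, -3.0]
gripper_width: 53.6
gripper_force: 19.9
```

Call:
send_rows(motion=[{"tx": 0, "ty": 0, "tz": 0.006, "rx": 0, "ry": 0, "rz": 0, "gripper": 1}, {"tx": 0, "ty": 0, "tz": 0.003, "rx": 0, "ry": 0, "rz": 0, "gripper": 1}, {"tx": 0, "ty": 0, "tz": 0.002, "rx": 0, "ry": 0, "rz": 0, "gripper": 1}, {"tx": 0, "ty": 0, "tz": 0, "rx": 0, "ry": 0, "rz": 0, "gripper": 1}, {"tx": 0, "ty": 0, "tz": 0, "rx": 0, "ry": 0, "rz": 0, "gripper": 1}])

```text
time_s: 14.4
ee_pos: [642.1, 215.5, 78.5]
ee_rot: [180.0, -0.0, 90.0]
force: [-1.9, -0.1, 1.9]
gripper_width: 53.7
gripper_force: 19.9
```

Call:
send_rows(motion=[{"tx": 0, "ty": 0, "tz": 0, "rx": 0, "ry": 0, "rz": 0, "gripper": -1}, {"tx": 0, "ty": 0, "tz": 0, "rx": 0, "ry": 0, "rz": 0, "gripper": -1}, {"tx": 0, "ty": 0, "tz": 0, "rx": 0, "ry": 0, "rz": 0, "gripper": -1}, {"tx": 0, "ty": 0, "tz": 0, "rx": 0, "ry": 0, "rz": 0, "gripper": -1}, {"tx": 0, "ty": 0, "tz": 0, "rx": 0, "ry": 0, "rz": 0, "gripper": -1}, {"tx": 0, "ty": 0, "tz": -0.03, "rx": 0, "ry": 0, "rz": 0, "gripper": -1}, {"tx": 0, "ty": 0, "tz": -0.06, "rx": 0, "ry": 0, "rz": 0, "gripper": -1}, {"tx": 0, "ty": 0, "tz": -0.08, "rx": 0, "ry": 0, "rz": 0, "gripper": -1}, {"tx": 0, "ty": 0, "tz": -0.06, "rx": 0, "ry": 0, "rz": 0, "gripper": -1}, {"tx": 0, "ty": 0, "tz": 0, "rx": 0, "ry": 0, "rz": 0, "gripper": -1}, {"tx": 0, "ty": 0, "tz": 0, "rx": 0, "ry": 0, "rz": 0, "gripper": -1}])

```text
time_s: 15.78
ee_pos: [641.6, 215.3, 192.4]
ee_rot: [-179.9, 0.0, 90.0]
force: [-0.5, -0.1, -0.5]
gripper_width: 91.0
gripper_force: 0.0
```

Call:
send_rows(motion=[{"tx": -0.0793, "ty": -0.0433, "tz": 0, "rx": 0, "ry": 0, "rz": 0, "gripper": -1}, {"tx": -0.0793, "ty": -0.0433, "tz": 0, "rx": 0, "ry": 0, "rz": 0, "gripper": -1}, {"tx": -0.0793, "ty": -0.0433, "tz": 0, "rx": 0, "ry": 0, "rz": 0, "gripper": -1}, {"tx": -0.0793, "ty": -0.0433, "tz": 0, "rx": 0, "ry": 0, "rz": 0, "gripper": -1}, {"tx": -0.0793, "ty": -0.0433, "tz": 0, "rx": 0, "ry": 0, "rz": 0, "gripper": -1}, {"tx": -0.0793, "ty": -0.0433, "tz": 0, "rx": 0, "ry": 0, "rz": 0, "gripper": -1}, {"tx": -0.0793, "ty": -0.0433, "tz": 0, "rx": 0, "ry": 0, "rz": 0, "gripper": -1}, {"tx": -0.0793, "ty": -0.0433, "tz": 0, "rx": 0, "ry": 0, "rz": 0, "gripper": -1}, {"tx": -0.0793, "ty": -0.0433, "tz": 0, "rx": 0, "ry": 0, "rz": 0, "gripper": -1}, {"tx": -0.0793, "ty": -0.0433, "tz": 0, "rx": 0, "ry": 0, "rz": 0, "gripper": -1}, {"tx": -0.0793, "ty": -0.0433, "tz": 0, "rx": 0, "ry": 0, "rz": 0, "gripper": -1}, {"tx": -0.0793, "ty": -0.0433, "tz": 0, "rx": 0, "ry": 0, "rz": 0, "gripper": -1}])

```text
time_s: 17.27
ee_pos: [380.6, -260.9, 191.5]
ee_rot: [-179.9, -0.1, 90.0]
force: [0.7, -0.6, 0.5]
gripper_width: 91.3
gripper_force: 0.0
```

Call:
send_rows(motion=[{"tx": 0, "ty": 0, "tz": 0, "rx": 0, "ry": 0, "rz": 0, "gripper": -1}, {"tx": 0, "ty": 0, "tz": 0, "rx": 0, "ry": 0, "rz": 0, "gripper": -1}])

```text
time_s: 17.52
ee_pos: [381.9, -259.5, 192.0]
ee_rot: [-179.9, -0.1, 90.0]
force: [0.1, 0.6, 0.5]
gripper_width: 91.1
gripper_force: 0.0
```

```bash
python3 - <<'E'
from h import *
f,*_=grab("scene"); cv2.imwrite("pics/s2.png",cv2.resize(f[90:310,120:400],None,fx=2.6,fy=2.6,interpolation=cv2.INTER_CUBIC)); print(env.state()["ee_pos"],env.state()["ee_rot"])
E
```

```text
[ 382.24182622 -259.28663392  192.20504456] [-1.79940119e+02 -8.76595293e-02  9.00236583e+01]
```

View pics/s2.png

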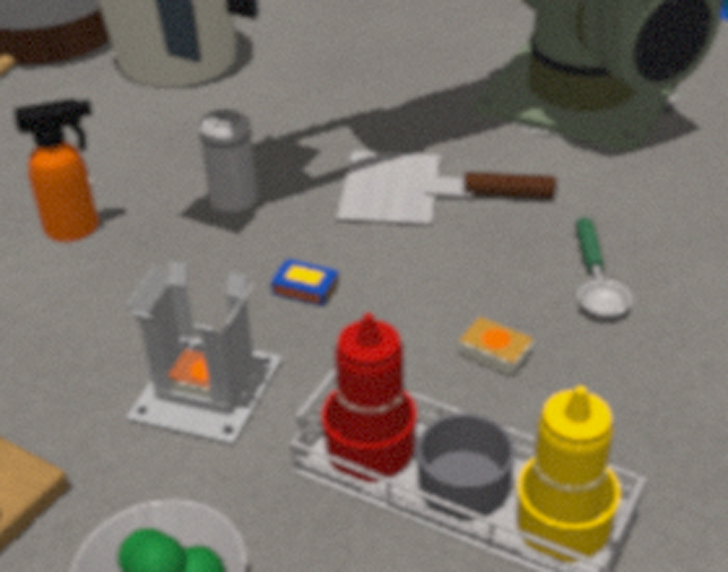

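Both bottles stand upright in their cups, at crop (368,400) and (570,470). Next is the shaker.

Call:
send_rows(motion=[{"tx": -0.002, "ty": 0, "tz": 0.05, "rx": 0, "ry": 0, "rz": 0, "gripper": -1}, {"tx": 0, "ty": 0, "tz": 0.07, "rx": 0, "ry": 0, "rz": 0, "gripper": -1}, {"tx": 0, "ty": 0, "tz": 0.07, "rx": 0, "ry": 0, "rz": 0, "gripper": -1}, {"tx": 0, "ty": 0, "tz": 0.06, "rx": 0, "ry": 0, "rz": 0, "gripper": -1}, {"tx": 0, "ty": 0, "tz": 0.036, "rx": 0, "ry": 0, "rz": 0, "gripper": -1}, {"tx": 0, "ty": 0, "tz": 0, "rx": 0, "ry": 0, "rz": 0, "gripper": -1}, {"tx": 0, "ty": 0, "tz": 0, "rx": 0, "ry": 0, "rz": 0, "gripper": -1}, {"tx": 0, "ty": 0, "tz": 0, "rx": 0, "ry": 0, "rz": 0, "gripper": 1}, {"tx": 0, "ty": 0, "tz": 0, "rx": 0, "ry": 0, "rz": 0, "gripper": 1}, {"tx": 0, "ty": 0, "tz": 0, "rx": 0, "ry": 0, "rz": 0, "gripper": 1}, {"tx": 0, "ty": 0, "tz": 0, "rx": 0, "ry": 0, "rz": 0, "gripper": 1}, {"tx": 0, "ty": 0, "tz": 0, "rx": 0, "ry": 0, "rz": 0, "gripper": 1}])

```text
time_s: 19.08
ee_pos: [382.2, -261.3, 50.0]
ee_rot: [-180.0, -0.0, 90.0]
force: [-0.1, -0.5, 2.6]
gripper_width: 51.8
gripper_force: 20.0
```

Call:
send_rows(motion=[{"tx": 0, "ty": 0, "tz": 0, "rx": 0, "ry": 0, "rz": 0, "gripper": 1}])

```text
time_s: 19.2
ee_pos: [382.2, -261.3, 50.0]
ee_rot: [-180.0, -0.0, 90.0]
force: [-0.8, 0.6, 2.0]
gripper_width: 52.4
gripper_force: 20.0
```

Call:
send_rows(motion=[{"tx": 0, "ty": 0, "tz": -0.04, "rx": 0, "ry": 0, "rz": 0, "gripper": 1}, {"tx": 0, "ty": 0, "tz": -0.08, "rx": 0, "ry": 0, "rz": 0, "gripper": 1}, {"tx": 0, "ty": 0, "tz": -0.09, "rx": 0, "ry": 0, "rz": 0, "gripper": 1}, {"tx": 0, "ty": 0, "tz": -0.09, "rx": 0, "ry": 0, "rz": 0, "gripper": 1}, {"tx": 0, "ty": 0, "tz": -0.05, "rx": 0, "ry": 0, "rz": 0, "gripper": 1}, {"tx": 0.04, "ty": 0.0264, "tz": 0, "rx": 0, "ry": 0, "rz": 0, "gripper": 1}, {"tx": 0.08, "ty": 0.0528, "tz": 0, "rx": 0, "ry": 0, "rz": 0, "gripper": 1}, {"tx": 0.08, "ty": 0.0528, "tz": 0, "rx": 0, "ry": 0, "rz": 0, "gripper": 1}, {"tx": 0.08, "ty": 0.0528, "tz": 0, "rx": 0, "ry": 0, "rz": 0, "gripper": 1}, {"tx": 0.08, "ty": 0.0528, "tz": 0, "rx": 0, "ry": 0, "rz": 0, "gripper": 1}, {"tx": 0, "ty": 0, "tz": 0, "rx": 0, "ry": 0, "rz": 0, "gripper": 1}])

```text
time_s: 20.58
ee_pos: [502.1, -78.8, 224.1]
ee_rot: [-180.0, -0.1, 90.2]
force: [-1.0, 0.1, -1.5]
gripper_width: 52.2
gripper_force: 20.0
```

Call:
send_rows(motion=[{"tx": 0.04, "ty": 0.0265, "tz": 0, "rx": 0, "ry": 0, "rz": 0, "gripper": 1}, {"tx": 0.08, "ty": 0.053, "tz": 0, "rx": 0, "ry": 0, "rz": 0, "gripper": 1}, {"tx": 0.08, "ty": 0.053, "tz": 0, "rx": 0, "ry": 0, "rz": 0, "gripper": 1}, {"tx": 0.08, "ty": 0.053, "tz": 0, "rx": 0, "ry": 0, "rz": 0, "gripper": 1}, {"tx": 0.08, "ty": 0.053, "tz": 0, "rx": 0, "ry": 0, "rz": 0, "gripper": 1}, {"tx": 0.05, "ty": 0.033, "tz": 0, "rx": 0, "ry": 0, "rz": 0, "gripper": 1}, {"tx": 0, "ty": 0, "tz": 0, "rx": 0, "ry": 0, "rz": 0, "gripper": 1}, {"tx": 0, "ty": 0, "tz": 0, "rx": 0, "ry": 0, "rz": 0, "gripper": 1}])

```text
time_s: 21.58
ee_pos: [636.2, 122.5, 224.3]
ee_rot: [-179.9, 0.1, 90.0]
force: [0.2, -0.2, -1.8]
gripper_width: 51.6
gripper_force: 20.0
```

Call:
send_rows(motion=[{"tx": 0.0125, "ty": 0.007, "tz": 0, "rx": 0, "ry": 0, "rz": 0, "gripper": 1}, {"tx": 0, "ty": 0, "tz": 0.05, "rx": 0, "ry": 0, "rz": 0, "gripper": 1}, {"tx": 0, "ty": 0, "tz": 0.07, "rx": 0, "ry": 0, "rz": 0, "gripper": 1}, {"tx": 0, "ty": 0, "tz": 0.07, "rx": 0, "ry": 0, "rz": 0, "gripper": 1}, {"tx": 0, "ty": 0, "tz": 0.03, "rx": 0, "ry": 0, "rz": 0, "gripper": 1}, {"tx": 0, "ty": 0, "tz": 0, "rx": 0, "ry": 0, "rz": 0, "gripper": 1}, {"tx": 0, "ty": 0, "tz": 0, "rx": 0, "ry": 0, "rz": 0, "gripper": 1}])

```text
time_s: 22.45
ee_pos: [641.5, 130.0, 116.7]
ee_rot: [179.8, -0.0, 90.0]
force: [-0.2, -0.1, -1.8]
gripper_width: 52.0
gripper_force: 20.0
```

Well placed. Lowering to TCP 64 and then finely to about 58.

Call:
send_rows(motion=[{"tx": -0.002, "ty": -0.003, "tz": 0.04, "rx": 0, "ry": 0, "rz": 0, "gripper": 1}, {"tx": 0, "ty": 0, "tz": 0.03, "rx": 0, "ry": 0, "rz": 0, "gripper": 1}, {"tx": 0, "ty": 0, "tz": 0.02, "rx": 0, "ry": 0, "rz": 0, "gripper": 1}, {"tx": 0, "ty": 0, "tz": 0.012, "rx": 0, "ry": 0, "rz": 0, "gripper": 1}, {"tx": 0, "ty": 0, "tz": 0.005, "rx": 0, "ry": 0, "rz": 0, "gripper": 1}, {"tx": 0, "ty": 0, "tz": 0, "rx": 0, "ry": 0, "rz": 0, "gripper": 1}, {"tx": 0, "ty": 0, "tz": 0, "rx": 0, "ry": 0, "rz": 0, "gripper": 1}])

```text
time_s: 23.32
ee_pos: [639.2, 129.0, 61.9]
ee_rot: [179.9, -0.0, 90.0]
force: [0.1, -0.0, -2.2]
gripper_width: 51.9
gripper_force: 20.0
```

Call:
send_rows(motion=[{"tx": 0, "ty": 0, "tz": 0.004, "rx": 0, "ry": 0, "rz": 0, "gripper": 1}, {"tx": 0, "ty": 0, "tz": 0.002, "rx": 0, "ry": 0, "rz": 0, "gripper": 1}, {"tx": 0, "ty": 0, "tz": 0.002, "rx": 0, "ry": 0, "rz": 0, "gripper": 1}, {"tx": 0, "ty": 0, "tz": 0, "rx": 0, "ry": 0, "rz": 0, "gripper": 1}, {"tx": 0, "ty": 0, "tz": 0, "rx": 0, "ry": 0, "rz": 0, "gripper": 1}])

```text
time_s: 23.95
ee_pos: [638.8, 129.0, 58.1]
ee_rot: [180.0, -0.0, 90.0]
force: [-2.3, -0.4, 3.8]
gripper_width: 51.9
gripper_force: 20.0
```

Call:
send_rows(motion=[{"tx": 0, "ty": 0, "tz": 0, "rx": 0, "ry": 0, "rz": 0, "gripper": -1}, {"tx": 0, "ty": 0, "tz": 0, "rx": 0, "ry": 0, "rz": 0, "gripper": -1}, {"tx": 0, "ty": 0, "tz": 0, "rx": 0, "ry": 0, "rz": 0, "gripper": -1}, {"tx": 0, "ty": 0, "tz": 0, "rx": 0, "ry": 0, "rz": 0, "gripper": -1}, {"tx": 0, "ty": 0, "tz": 0, "rx": 0, "ry": 0, "rz": 0, "gripper": -1}, {"tx": 0, "ty": 0, "tz": -0.03, "rx": 0, "ry": 0, "rz": 0, "gripper": -1}, {"tx": 0, "ty": 0, "tz": -0.07, "rx": 0, "ry": 0, "rz": 0, "gripper": -1}, {"tx": 0, "ty": 0, "tz": -0.09, "rx": 0, "ry": 0, "rz": 0, "gripper": -1}, {"tx": 0, "ty": 0, "tz": -0.07, "rx": 0, "ry": 0, "rz": 0, "gripper": -1}, {"tx": 0, "ty": 0, "tz": -0.03, "rx": 0, "ry": 0, "rz": 0, "gripper": -1}, {"tx": 0, "ty": 0, "tz": 0, "rx": 0, "ry": 0, "rz": 0, "gripper": -1}, {"tx": 0, "ty": 0, "tz": 0, "rx": 0, "ry": 0, "rz": 0, "gripper": -1}])

```text
time_s: 25.45
ee_pos: [637.9, 128.8, 200.7]
ee_rot: [-179.8, 0.0, 90.0]
force: [-0.4, -0.2, -0.1]
gripper_width: 91.5
gripper_force: 0.0
```

Call:
send_rows(motion=[{"tx": -0.02, "ty": -0.08, "tz": 0, "rx": 0, "ry": 0, "rz": 0, "gripper": -1}, {"tx": -0.02, "ty": -0.08, "tz": 0, "rx": 0, "ry": 0, "rz": 0, "gripper": -1}, {"tx": -0.02, "ty": -0.08, "tz": 0, "rx": 0, "ry": 0, "rz": 0, "gripper": -1}, {"tx": -0.017, "ty": -0.067, "tz": 0, "rx": 0, "ry": 0, "rz": 0, "gripper": -1}, {"tx": 0, "ty": 0, "tz": 0, "rx": 0, "ry": 0, "rz": 0.193, "gripper": -1}, {"tx": 0, "ty": 0, "tz": 0.07, "rx": 0, "ry": 0, "rz": 0, "gripper": -1}, {"tx": 0, "ty": 0, "tz": 0.09, "rx": 0, "ry": 0, "rz": 0, "gripper": -1}, {"tx": 0, "ty": 0, "tz": 0.08, "rx": 0, "ry": 0, "rz": 0, "gripper": -1}, {"tx": 0, "ty": 0, "tz": 0.05, "rx": 0, "ry": 0, "rz": 0, "gripper": -1}, {"tx": 0, "ty": 0, "tz": 0, "rx": 0, "ry": 0, "rz": 0, "gripper": -1}, {"tx": 0, "ty": 0, "tz": 0, "rx": 0, "ry": 0, "rz": 0, "gripper": -1}])

```text
time_s: 26.82
ee_pos: [485.6, 90.5, 57.7]
ee_rot: [180.0, -0.0, 84.2]
force: [-0.8, 0.4, -0.4]
gripper_width: 91.5
gripper_force: 0.0
```

```bash
python3 - <<'E'
from h import *
f,*_=grab("scene"); cv2.imwrite("pics/s3.png",cv2.resize(f[120:310,220:420],None,fx=3,fy=3,interpolation=cv2.INTER_CUBIC)); print(env.state()["ee_pos"],env.state()["ee_rot"])
E
```

```text
[486.01945185  90.59950371  58.16995152] [ 1.79920094e+02 -2.69610723e-02  8.42022455e+01]
```

View pics/s3.png

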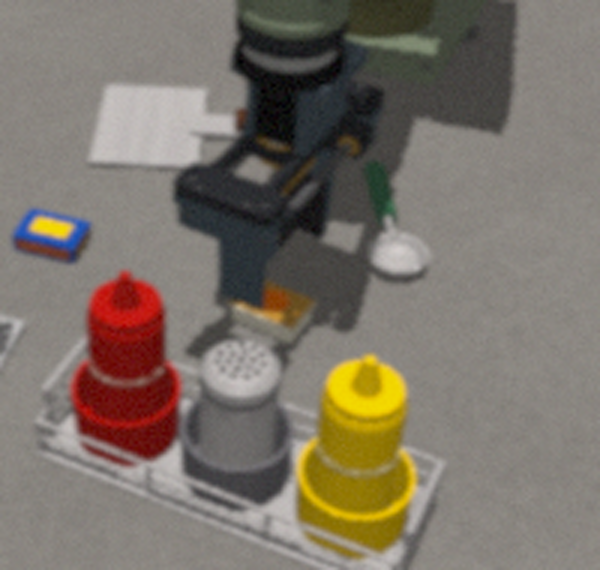

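The shaker is seated in the grey cup at (235,430), and the gripper straddles the honey pack at (272,310). Descending to grasp it.

Call:
send_rows(motion=[{"tx": 0, "ty": -0.002, "tz": 0.04, "rx": 0, "ry": 0, "rz": 0, "gripper": -1}, {"tx": 0, "ty": 0, "tz": 0.04, "rx": 0, "ry": 0, "rz": 0, "gripper": -1}, {"tx": 0, "ty": 0, "tz": 0.02, "rx": 0, "ry": 0, "rz": 0, "gripper": -1}, {"tx": 0, "ty": 0, "tz": 0.004, "rx": 0, "ry": 0, "rz": 0, "gripper": -1}, {"tx": 0, "ty": 0, "tz": 0, "rx": 0, "ry": 0, "rz": 0, "gripper": -1}, {"tx": 0, "ty": 0, "tz": 0, "rx": 0, "ry": 0, "rz": 0, "gripper": -1}], grip_force=12)

```text
time_s: 27.62
ee_pos: [484.9, 90.7, 6.1]
ee_rot: [179.9, -0.0, 84.2]
force: [-0.2, -0.6, -0.1]
gripper_width: 91.1
gripper_force: 0.0
```

Call:
send_rows(motion=[{"tx": 0, "ty": 0, "tz": 0.002, "rx": 0, "ry": 0, "rz": 0, "gripper": 1}, {"tx": 0, "ty": 0, "tz": 0, "rx": 0, "ry": 0, "rz": 0, "gripper": 1}, {"tx": 0, "ty": 0, "tz": 0, "rx": 0, "ry": 0, "rz": 0, "gripper": 1}, {"tx": 0, "ty": 0, "tz": 0, "rx": 0, "ry": 0, "rz": 0, "gripper": 1}, {"tx": 0, "ty": 0, "tz": 0, "rx": 0, "ry": 0, "rz": 0, "gripper": 1}, {"tx": 0, "ty": 0, "tz": 0, "rx": 0, "ry": 0, "rz": 0, "gripper": 1}, {"tx": 0, "ty": 0, "tz": 0, "rx": 0, "ry": 0, "rz": 0, "gripper": 1}])

```text
time_s: 28.5
ee_pos: [484.4, 90.6, 4.5]
ee_rot: [180.0, -0.0, 84.2]
force: [0.1, 1.4, -0.1]
gripper_width: 39.9
gripper_force: 12.0
```

Call:
send_rows(motion=[{"tx": 0, "ty": 0, "tz": -0.05, "rx": 0, "ry": 0, "rz": 0, "gripper": 1}, {"tx": 0, "ty": 0, "tz": -0.08, "rx": 0, "ry": 0, "rz": 0, "gripper": 1}, {"tx": 0, "ty": 0, "tz": -0.09, "rx": 0, "ry": 0, "rz": 0, "gripper": 1}, {"tx": 0, "ty": 0, "tz": -0.09, "rx": 0, "ry": 0, "rz": -0.239, "gripper": 1}, {"tx": 0, "ty": 0, "tz": -0.08, "rx": 0, "ry": 0, "rz": -0.238, "gripper": 1}, {"tx": -0.043, "ty": 0.023, "tz": 0, "rx": 0, "ry": 0, "rz": 0, "gripper": 1}, {"tx": -0.09, "ty": 0.048, "tz": 0, "rx": 0, "ry": 0, "rz": 0, "gripper": 1}, {"tx": -0.1, "ty": 0.053, "tz": 0, "rx": 0, "ry": 0, "rz": 0, "gripper": 1}, {"tx": -0.1, "ty": 0.053, "tz": 0, "rx": 0, "ry": 0, "rz": 0, "gripper": 1}, {"tx": -0.09, "ty": 0.048, "tz": 0, "rx": 0, "ry": 0, "rz": 0, "gripper": 1}, {"tx": -0.04, "ty": 0.021, "tz": 0, "rx": 0, "ry": 0, "rz": 0, "gripper": 1}, {"tx": 0, "ty": 0, "tz": 0, "rx": 0, "ry": 0, "rz": 0, "gripper": 1}])

```text
time_s: 30.0
ee_pos: [640.5, -121.4, 198.4]
ee_rot: [-179.9, -0.0, 98.4]
force: [-0.2, -0.5, -0.3]
gripper_width: 40.2
gripper_force: 12.0
```

Call:
send_rows(motion=[{"tx": 0, "ty": 0, "tz": 0, "rx": 0, "ry": 0, "rz": 0, "gripper": 1}, {"tx": 0, "ty": 0, "tz": 0, "rx": 0, "ry": 0, "rz": 0, "gripper": 1}])

```text
time_s: 30.25
ee_pos: [639.7, -119.0, 199.7]
ee_rot: [-180.0, -0.0, 98.6]
force: [0.7, 0.7, 0.6]
gripper_width: 39.8
gripper_force: 12.0
```

Call:
send_rows(motion=[{"tx": -0.001, "ty": 0.001, "tz": 0.04, "rx": 0, "ry": 0, "rz": 0, "gripper": 1}, {"tx": 0, "ty": 0, "tz": 0.07, "rx": 0, "ry": 0, "rz": 0, "gripper": 1}, {"tx": 0, "ty": 0, "tz": 0.04, "rx": 0, "ry": 0, "rz": 0, "gripper": 1}, {"tx": 0, "ty": 0, "tz": 0, "rx": 0, "ry": 0, "rz": 0, "gripper": 1}, {"tx": 0, "ty": 0, "tz": 0, "rx": 0, "ry": 0, "rz": 0, "gripper": 1}])

```text
time_s: 30.88
ee_pos: [641.4, -120.2, 125.7]
ee_rot: [179.9, 0.0, 98.5]
force: [-0.5, -0.1, 0.3]
gripper_width: 39.5
gripper_force: 12.0
```

```bash
python3 - <<'E'
from h import *
f,*_=grab("scene"); g,*_=grab("top")
a=cv2.resize(f[130:265,140:260],None,fx=4,fy=4,interpolation=cv2.INTER_CUBIC); b=cv2.resize(g[135:205,290:365],None,fx=4,fy=4,interpolation=cv2.INTER_CUBIC)
H=np.zeros((540,790,3),np.uint8); H[:,:480]=a; H[:280,485:785]=b; cv2.imwrite("pics/s4.png",H); print(env.state()["ee_pos"],env.state()["ee_rot"])
E
```

```text
[ 641.624627   -120.48619507  126.02279982] [1.79846811e+02 4.86633522e-02 9.85300771e+01]
```

View pics/s4.png

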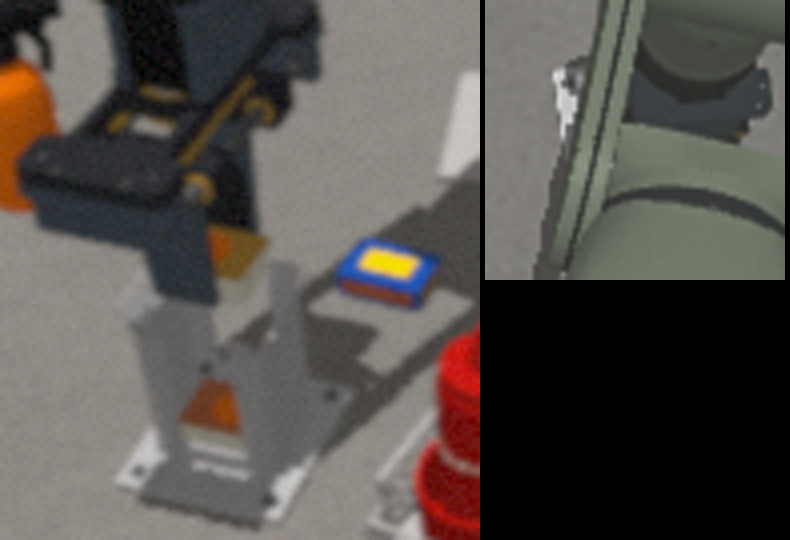

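The pack hangs over the mouth, with the front finger at (182,250) and the slot below at about (215,410). Before inserting I'm checking the alignment against the model.

```bash
python3 - <<'E'
from h import *
d=np.load("scene0.npz"); f0=d["f"][:,:,::-1].copy(); f,K,r,t=grab("scene")
def L(cx,cy,a,x,y,z):
    a=np.radians(a); return [cx+x*np.cos(a)-y*np.sin(a),cy+x*np.sin(a)+y*np.cos(a),z]
k=7; x0,y0=165,178
def dr(img,segs,x0,y0):
    g=cv2.resize(img[y0:y0+80,x0:x0+56],None,fx=k,fy=k,interpolation=cv2.INTER_CUBIC)
    for p,q,c in segs:
        a=proj(K,r,t,[p,q]); a=((a+.5-[x0,y0])*k).astype(int); cv2.line(g,tuple(map(int,a[0])),tuple(map(int,a[1])),c,1)
    return g
C=(640.5,-120,8.5); s=[]
for y in(-19,19):
    for x,c in((26,(0,255,0)),(-26,(255,0,255))): s.append((L(*C,x,y,10),L(*C,x,y,96),c))
for x in(-25,25): s.append((L(*C,x,-34,96),L(*C,x,34,96),(0,255,255)))
for y in(-34,34): s.append((L(*C,-25,y,96),L(*C,25,y,96),(0,255,255)))
T=(641,-120.2,8.5); w=[]
for y in(-16,16): w.append((L(*T,33.5,y,126),L(*T,33.5,y,160),(0,255,0)))
w.append((L(*T,33.5,-16,126),L(*T,33.5,16,126),(0,255,0)))
H=np.hstack([dr(f0,s,165,178),dr(f,w,160,150)]); cv2.imwrite("pics/s5.png",H)
E
```

```text
(no output)
```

View pics/s5.png

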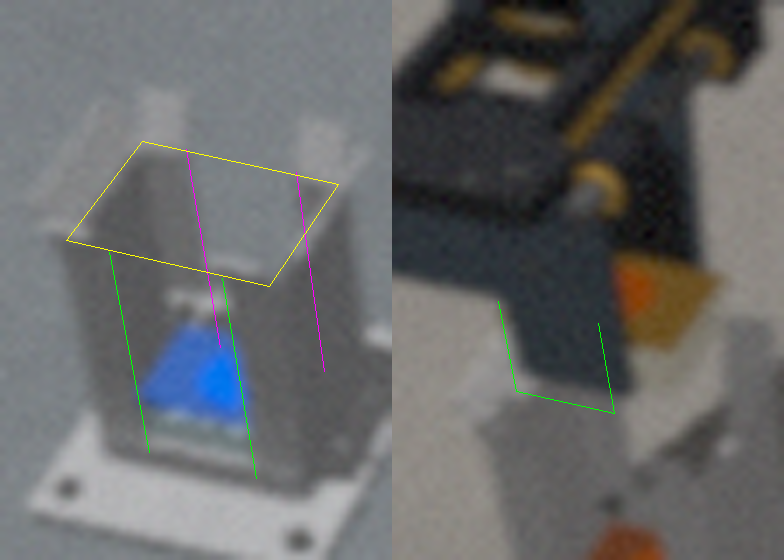

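The model fits the dispenser within about 1 px, with the slot roughly 1 mm further to +y. I'm shifting by that amount and lowering in stages while watching the force.

Call:
send_rows(motion=[{"tx": 0.0024, "ty": -0.001, "tz": 0.01, "rx": 0, "ry": 0, "rz": 0, "gripper": 1}, {"tx": 0, "ty": 0, "tz": 0.015, "rx": 0, "ry": 0, "rz": 0, "gripper": 1}, {"tx": 0, "ty": 0, "tz": 0.015, "rx": 0, "ry": 0, "rz": 0, "gripper": 1}, {"tx": 0, "ty": 0, "tz": 0.015, "rx": 0, "ry": 0, "rz": 0, "gripper": 1}, {"tx": 0, "ty": 0, "tz": 0, "rx": 0, "ry": 0, "rz": 0, "gripper": 1}, {"tx": 0, "ty": 0, "tz": 0, "rx": 0, "ry": 0, "rz": 0, "gripper": 1}])

```text
time_s: 31.78
ee_pos: [640.3, -119.5, 97.0]
ee_rot: [180.0, -0.0, 98.5]
force: [0.1, -0.3, 0.5]
gripper_width: 39.8
gripper_force: 12.0
```

Call:
send_rows(motion=[{"tx": 0, "ty": 0, "tz": 0.01, "rx": 0, "ry": 0, "rz": 0, "gripper": 1}, {"tx": 0, "ty": 0, "tz": 0.01, "rx": 0, "ry": 0, "rz": 0, "gripper": 1}, {"tx": 0, "ty": 0, "tz": 0.01, "rx": 0, "ry": 0, "rz": 0, "gripper": 1}, {"tx": 0, "ty": 0, "tz": 0.01, "rx": 0, "ry": 0, "rz": 0, "gripper": 1}, {"tx": 0, "ty": 0, "tz": 0, "rx": 0, "ry": 0, "rz": 0, "gripper": 1}, {"tx": 0, "ty": 0, "tz": 0, "rx": 0, "ry": 0, "rz": 0, "gripper": 1}])

```text
time_s: 32.52
ee_pos: [640.3, -119.5, 77.0]
ee_rot: [180.0, -0.0, 98.5]
force: [0.3, 0.1, -0.4]
gripper_width: 40.0
gripper_force: 12.0
```

Call:
send_rows(motion=[{"tx": 0, "ty": 0, "tz": 0.012, "rx": 0, "ry": 0, "rz": 0, "gripper": 1}, {"tx": 0, "ty": 0, "tz": 0.016, "rx": 0, "ry": 0, "rz": 0, "gripper": 1}, {"tx": 0, "ty": 0, "tz": 0.016, "rx": 0, "ry": 0, "rz": 0, "gripper": 1}, {"tx": 0, "ty": 0, "tz": 0.016, "rx": 0, "ry": 0, "rz": 0, "gripper": 1}, {"tx": 0, "ty": 0, "tz": 0.014, "rx": 0, "ry": 0, "rz": 0, "gripper": 1}, {"tx": 0, "ty": 0, "tz": 0.004, "rx": 0, "ry": 0, "rz": 0, "gripper": 1}, {"tx": 0, "ty": 0, "tz": 0, "rx": 0, "ry": 0, "rz": 0, "gripper": 1}, {"tx": 0, "ty": 0, "tz": 0, "rx": 0, "ry": 0, "rz": 0, "gripper": 1}])

```text
time_s: 33.52
ee_pos: [640.3, -119.5, 38.1]
ee_rot: [180.0, 0.0, 98.5]
force: [0.2, 0.1, -0.2]
gripper_width: 39.9
gripper_force: 12.0
```

Call:
send_rows(motion=[{"tx": 0, "ty": 0, "tz": 0.003, "rx": 0, "ry": 0, "rz": 0, "gripper": 1}, {"tx": 0, "ty": 0, "tz": 0, "rx": 0, "ry": 0, "rz": 0, "gripper": 1}, {"tx": 0, "ty": 0, "tz": 0, "rx": 0, "ry": 0, "rz": 0, "gripper": -0.3}, {"tx": 0, "ty": 0, "tz": 0, "rx": 0, "ry": 0, "rz": 0, "gripper": -0.3}, {"tx": 0, "ty": 0, "tz": 0, "rx": 0, "ry": 0, "rz": 0, "gripper": -0.3}, {"tx": 0, "ty": 0, "tz": 0, "rx": 0, "ry": 0, "rz": 0, "gripper": -0.3}, {"tx": 0, "ty": 0, "tz": 0, "rx": 0, "ry": 0, "rz": 0, "gripper": -0.3}])

```text
time_s: 34.4
ee_pos: [641.0, -119.6, 37.3]
ee_rot: [179.9, 0.0, 98.5]
force: [0.0, 0.8, 5.8]
gripper_width: 59.3
gripper_force: 3.0
```

Call:
send_rows(motion=[{"tx": 0, "ty": 0, "tz": -0.02, "rx": 0, "ry": 0, "rz": 0, "gripper": -0.3}, {"tx": 0, "ty": 0, "tz": -0.03, "rx": 0, "ry": 0, "rz": 0, "gripper": -0.3}, {"tx": 0, "ty": 0, "tz": -0.05, "rx": 0, "ry": 0, "rz": 0, "gripper": -0.3}, {"tx": 0, "ty": 0, "tz": -0.07, "rx": 0, "ry": 0, "rz": 0, "gripper": -0.3}, {"tx": 0, "ty": 0, "tz": -0.07, "rx": 0, "ry": 0, "rz": 0, "gripper": -0.3}, {"tx": 0, "ty": 0, "tz": -0.08, "rx": 0, "ry": 0, "rz": 0, "gripper": -0.3}, {"tx": 0, "ty": -0.1, "tz": 0, "rx": 0, "ry": 0, "rz": 0, "gripper": -0.3}, {"tx": 0, "ty": -0.1, "tz": 0, "rx": 0, "ry": 0, "rz": 0, "gripper": -0.3}, {"tx": 0, "ty": -0.1, "tz": 0, "rx": 0, "ry": 0, "rz": 0, "gripper": -0.3}, {"tx": 0, "ty": -0.1, "tz": 0, "rx": 0, "ry": 0, "rz": 0, "gripper": -0.3}, {"tx": 0, "ty": 0, "tz": 0, "rx": 0, "ry": 0, "rz": 0, "gripper": -0.3}, {"tx": 0, "ty": 0, "tz": 0, "rx": 0, "ry": 0, "rz": 0, "gripper": -0.3}])

```text
time_s: 35.9
ee_pos: [443.3, -149.3, 197.3]
ee_rot: [179.9, 0.1, 98.5]
force: [0.6, 0.3, -0.0]
gripper_width: 59.3
gripper_force: 0.0
```

```bash
python3 - <<'E'
from h import *
f,*_=grab("scene"); g,*_=grab("top")
a=cv2.resize(f[170:310,150:370],None,fx=2.4,fy=2.4,interpolation=cv2.INTER_CUBIC); b=cv2.resize(g[135:205,295:360],None,fx=4,fy=4,interpolation=cv2.INTER_CUBIC)
H=np.zeros((340,795,3),np.uint8); H[:a.shape[0],:a.shape[1]]=a; H[:280,532:532+b.shape[1]]=b; cv2.imwrite("pics/s6.png",H); print(env.state()["ee_pos"],env.state()["force"])
E
```

```text
[ 443.74471892 -149.15335739  196.78383137] [-0.07686375  0.59466741 -0.76784705]
```

View pics/s6.png

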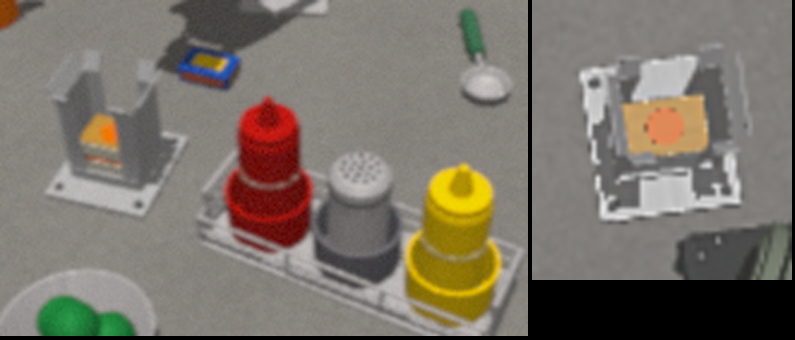

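The pack lies flat, lid up, on its twin in the dispenser, at (665,127) in the top crop. Both bottles and the shaker stand upright in their cups, and the matchbox hasn't moved. Handing in.

```bash
python3 -c "
from workcell import env
print(env.job_done())"
```

```text
the job is handed in; nothing more can be done
None
```

I handed the job in at about 36 s. The red bottle, yellow bottle and shaker each stand upright in the matching cup. The honey pack lies flat, lid up, on its twin in the dispenser, and I left the spray bottle and matchbox alone.

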